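# Fetch the screw tin from behind the supplies

### The job

The yellow screw tin in the plywood caddy is hemmed in by the blue can, the red bottle and the green jar: first clear all three to the grey side tray, standing upright, then fetch the tin and set it on the middle of the round black work pad. Last, put the can, the bottle and the jar back in the caddy, each standing in the middle of the coaster of its own colour, whatever it stood on before. Never let any of them tip over.

Things in the scene. Friction and masses are not known exactly. Their poses are not given: they have to be found in the camera images.
- can_center (a point): Blue spray can with a blue cap (white dot on top), upright, 43 mm diameter up to 68 mm height, cap 34 mm wide above 74 mm, 92 mm tall, about 0.13 kg. At the start it stands on any one of the three coasters. This point is its centre, half-way up; z is its upright axis.
- bottle_center (a point): Red glue bottle with a paper label and a black nozzle, upright, 40 mm diameter up to 66 mm height, then tapering, 92 mm tall, about 0.10 kg. At the start it stands on any one of the three coasters. This point is its centre, half-way up; z is its upright axis.
- jar_center (a point): Green jar with a green lid (steel band and dot), upright, 43 mm diameter, lid 45 mm from 70 mm up, 88 mm tall, about 0.16 kg. At the start it stands on any one of the three coasters. This point is its centre, half-way up; z is its upright axis.
- tin_center (a point): Low round screw tin, yellow with a brass lid, 45 mm diameter, 26 mm tall, about 0.08 kg, standing on the 6 mm thick caddy floor in the middle of the three tall things, about 14 mm from each. This point is its centre, half-way up; z is its upright axis.
- coaster_blue: Blue round flat coaster, 62 mm across, 3 mm thick, fixed; the place where the blue can belongs. Origin at the centre of its underside, z up. The three coasters lie on the 6 mm thick floor of a low plywood caddy, 82 mm (neighbours) or 116 mm between centres, each 58 mm from where the tin starts; which colour lies where varies. The caddy (214 x 176 mm) has rims 12 mm high and one back board 40 mm high, 67 mm from the tin's start.
- coaster_red: Red round flat coaster, 62 mm across, 3 mm thick, fixed; the place where the red bottle belongs. Origin at the centre of its underside, z up. The three coasters lie on the 6 mm thick floor of a low plywood caddy, 82 mm (neighbours) or 116 mm between centres, each 58 mm from where the tin starts; which colour lies where varies. The caddy (214 x 176 mm) has rims 12 mm high and one back board 40 mm high, 67 mm from the tin's start.
- coaster_green: Green round flat coaster, 62 mm across, 3 mm thick, fixed; the place where the green jar belongs. Origin at the centre of its underside, z up. The three coasters lie on the 6 mm thick floor of a low plywood caddy, 82 mm (neighbours) or 116 mm between centres, each 58 mm from where the tin starts; which colour lies where varies. The caddy (214 x 176 mm) has rims 12 mm high and one back board 40 mm high, 67 mm from the tin's start.
- tray: Grey side tray, shallow, fixed, empty, 270 mm along its x by 110 mm along its y, wall and floor 4 mm thick, rim 10 mm high. It lies to one side of the caddy, left or right. Origin at the centre of its underside, on the table, z up.
- pad: Round black rubber work pad with a thin white ring, 90 mm across, 4 mm thick, fixed, on the other side of the caddy from the tray. Origin at the centre of its underside, on the table, z up.

How it is judged:
By the outcome, as a careful person would: the job done as asked, in the order asked, and still so for the second after the job is handed in, with the robot touching nothing.
It also fails if it takes over 138 s, if anything falls off the work surface, if the arm or the gripper's body presses on something with over 40 N, if the wrist force passes 120 N, or if a joint passes its speed limit or range.

### The arm

A 6-joint arm with a two-finger parallel gripper is mounted at the origin on the work surface. World frame = base frame: x ahead of the robot, y to its left, z up, the work surface at z = 0. Lengths are in mm, angles in rad, forces in N, time in s.
With the tool pointing down it reaches from about 300 to 775 mm from the base axis. Payload 14.6 kg.
Tool frame: the origin (TCP) lies between the finger pads; the fingertips stand 19 mm ahead of it and the grasp point (between the pads) is the TCP; z points along the fingers, y is the line along which they close (so a half turn about z gives the same grasp; the last joint's range is limited). The gripper opens to 94 mm and grips with 3 to 60 N. Pads are 16 mm wide; open, the fingers measure 119 mm over their backs; the gripper's body (75 mm by 177 mm) begins 78 mm behind the grasp point.
Start: joints at [-1.388, 0.3, 1.521, -0, 1.321, -0.067], TCP at [135.959, -532.921, 224.446] pointing down, gripper open.
Joint ranges: [-3.03, 3.03], [-0.79, 2.21], [0.23, 2.52], [-1.04, 4.18], [0, 3.07], [-2.55, 2.55]. Speed limits (rad/s): [2.22, 2.22, 2.57, 3.14, 3.14, 3.14].

### API

Orientations are given as [roll, pitch, yaw] about the fixed x, y, z axes, in that order (R = Rz(yaw) Ry(pitch) Rx(roll)).
In Python, from cell import monitor, imaging, job, find_in, trace gives the robot as it stands. The module is installed in compiled form; this text tells all that it offers.
- The arm moves only by the tool arm_command, never from a script. Its argument "steps" is a list of rows, each a list of 5 numbers: the opening, from 0 (shut) to 1 (fully open), then the shift along the tool's x, y, z in mm, then the turn about the tool's z in degrees. In form: [[gripper, dx, dy, dz, turn], ...]. A call has 1 to 20 rows; each row is the pose to reach, as a shift and turn from the pose commanded when the call began, along the tool's axes at that moment; what a row does not reach only later rows make up. A row lasts 1/8 s, in which the tool goes at most 62.5 mm and 10.7 degrees, less where a joint would pass 70% of its speed; a pose out of reach is approached as far as the arm can. A call with a gripper value outside its range is refused whole. The fingers move at their own pace and stop on an object; "force" is the grip in N (left out, the last holds). Time passes only in rows, so rows that repeat a pose let the fingers close. It gives the time, the measured TCP pose, the force, the opening and the grip force at its end, in the units of the state.
- monitor.read_state(): the state, without advancing time (a new reading comes with each control period).
- imaging.camera(name): name is "scene" or "top"; returns a dict with "img" (480x640x3 uint8, red, green, blue), "mtx" (3x3 intrinsics, pixels), "view" (4x4, takes a point from world to camera coordinates). Camera axes: x right, y down, z forward; pixel columns grow to the right and rows downward; lengths in mm; the calibration is good to about 2 mm. A picture is of the moment at which its call begins. There is no depth.
- job.sign_off(): hands the job in; it is judged then, once.
Trained networks look in a picture, given as the dict that the camera call returned (one of the last four; its "shot" number tells which), for a name from the list of things; names that differ only in an ending like _2 or _b are one class to them, and where a whole thing is asked for, a point or a joint stands for the part that bears it (a point fixed in the world has none). Each returns a list of dicts, best first, with "p" (0 to 1); they miss things now and then, are a little off and sometimes report something else, mostly with a low value. They report only what shows in the picture. A call takes as long as a camera call.
- find_in(picture, target): "rect" ([centre column, centre row, width, height] in pixels, round what is visible of it).
- trace(picture, target): "region" (480x640 bool, what is visible of it) and "rect" ([centre column, centre row, width, height] in pixels, round what is visible of it).
The state is a dict: "clock": time; "joints": joint angles; "qd": joint speeds; "effort": joint torques, N m; "eef_pos": TCP position; "eef_rot": TCP orientation; "wrist_force": force on the tool from outside, world axes, zero at the start; "moment": the same for the moment, N m; "finger_gap": finger opening in mm; "finger_force": force on a finger pad.
Only numpy, scipy, OpenCV 4.12 (cv2) and the standard library are available. Lean on these libraries where they do the work, as an engineer would, in place of code of your own. Each camera call takes 0.05 s, during which the arm holds its last target. There are 200 camera calls.

## Working session

There is one attempt and no reset: what is moved stays moved. The work goes in short steps, Python scripts to look and compute and a tool call to move; the robot and the scene stay as the last step left them, time stands still between calls to the robot, and variables do not carry over. Pictures are saved under pics/ and viewed, at most 14 in all, crops included, and the job is handed in when it is done.

Besides the shell and the picture viewer there is one more tool, called after ">>>" as a command line: name --pt "numbers of a row" for each row, then --argument value for the rest. arm_command: Moves the arm, as the interface text tells. Its arguments: {"type":"object","properties":{"steps":{"type":"array","items":{"type":"array","items":{"type":"number"}}},"force":{"type":"number"}},"required":["steps"]}

```bash
mkdir -p pics; python3 - <<'E'
from cell import monitor, imaging, find_in
import cv2
s=monitor.read_state();print(s)
for n in("scene","top"):
    c=imaging.camera(n);cv2.imwrite(f"pics/{n}0.png",c["img"][:,:,::-1]);print(n,c["mtx"].tolist(),c["view"].round(3).tolist())
    for t in("can_center","bottle_center","jar_center","tin_center","coaster_blue","coaster_red","coaster_green","tray","pad"):
        print(t,[(round(d["p"],2),[round(float(v),1) for v in d["rect"]]) for d in find_in(c,t)[:2]])
E
```

```text
{'clock': 0.0, 'joints': array([-1.38761867e+00,  3.00440176e-01,  1.52159402e+00, -4.34665434e-05,
        1.32070050e+00, -6.65990305e-02]), 'qd': array([-9.40480012e-04,  8.75270612e-04, -1.31896007e-03, -5.07008764e-05,
        6.13935462e-04,  3.86274152e-04]), 'effort': array([ 3.90468820e-03, -5.31803226e+01, -3.52733839e+01,  7.09769432e-02,
        2.43294309e-02, -9.81603193e-05]), 'eef_pos': array([ 135.89540436, -532.69172096,  223.89780917]), 'eef_rot': array([-3.14045034e+00, -3.39940375e-05,  2.49787446e-01]), 'wrist_force': array([-0.07225586,  0.20040075, -0.11794743]), 'moment': array([ 0.00891505, -0.01063347, -0.01936922]), 'finger_force': 0.0, 'finger_gap': 94.35492480674746}
scene [[501.58589675179655, 0.0, 319.8649032230441], [0.0, 501.58589675179655, 243.18084343512515], [0.0, 0.0, 1.0]] [[-0.419, 0.908, 0.016, 236.348], [0.535, 0.262, -0.803, -242.389], [-0.733, -0.328, -0.596, 1321.007], [0.0, 0.0, 0.0, 1.0]]
can_center [(0.93, [342.9, 266.1, 27.5, 59.3])]
bottle_center [(0.67, [281.4, 250.8, 20.9, 48.9])]
jar_center [(0.84, [322.1, 239.8, 24.7, 50.5])]
tin_
[... 418 characters left out ...]
613603, 241.6812513180548], [0.0, 0.0, 1.0]] [[-0.015, -1.0, -0.016, 2.246], [-0.991, 0.017, -0.131, 554.199], [0.131, 0.014, -0.991, 706.69], [0.0, 0.0, 0.0, 1.0]]
can_center [(0.89, [286.5, 227.9, 35.4, 33.8]), (0.44, [491.4, 228.1, 58.4, 56.5])]
bottle_center [(0.63, [491.8, 227.1, 58.3, 53.8]), (0.58, [359.5, 223.3, 26.3, 29.6])]
jar_center [(0.7, [492.1, 227.1, 54.1, 53.3]), (0.66, [323.9, 261.1, 29.0, 34.1])]
tin_center [(0.73, [325.1, 226.3, 21.1, 27.7])]
coaster_blue [(0.57, [358.8, 229.8, 38.9, 36.5])]
coaster_red [(0.55, [287.1, 234.2, 32.5, 32.5])]
coaster_green [(0.63, [326.9, 270.1, 38.1, 28.3])]
tray [(0.82, [144.6, 262.5, 89.5, 171.4])]
pad [(0.97, [491.6, 226.6, 57.1, 56.8])]
```

View pics/top0.png

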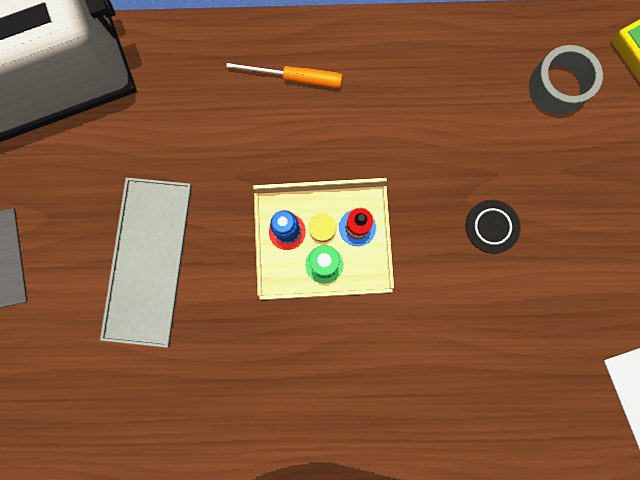

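View pics/scene0.png

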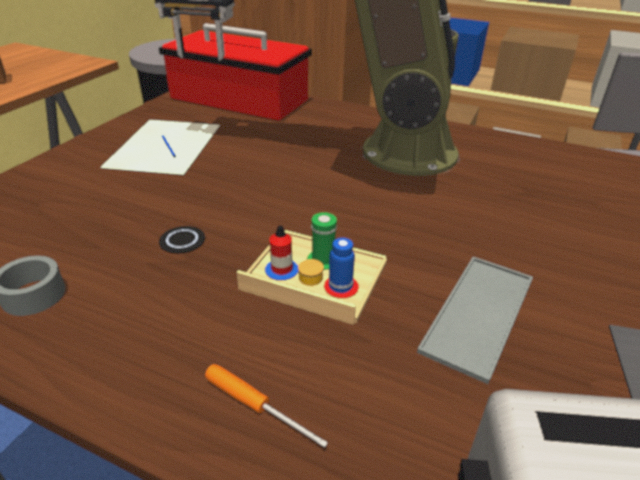

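The top view has the blue can on the red coaster at (287,232), the red bottle on the blue coaster at (358,228), the green jar on the green coaster at (324,264) and the tin at (322,227). The tray is on the left (+y) around (145,262) and the pad on the right at (493,227). The scene view agrees. Next I fit metric poses from both cameras.

```bash
cat > h.py <<'E'
import numpy as np, cv2
from cell import monitor, imaging, find_in, trace
from scipy.optimize import least_squares
A=np.linspace(0,2*np.pi,48,endpoint=False)
PROF={"can_center":[(0,21.5),(68,21.5),(74,17),(92,17)],"bottle_center":[(0,20),(66,20),(92,5)],
"jar_center":[(0,21.5),(70,22.5),(88,22.5)],"tin_center":[(0,22.5),(26,22.5)],"pad":[(0,45),(4,45)],
"coaster_blue":[(3,31)],"coaster_red":[(3,31)],"coaster_green":[(3,31)]}
def proj(c,P):
    q=(c["view"][:3,:3]@P.T).T+c["view"][:3,3]; q=q@c["mtx"].T; return q[:,:2]/q[:,2:]
def toplane(c,uv,z):
    d=np.linalg.inv(c["mtx"])@np.c_[uv,np.ones(len(uv))].T; R=c["view"][:3,:3]; o=-R.T@c["view"][:3,3]; d=(R.T@d).T
    return (o+d*((z-o[2])/d[:,2])[:,None])[:,:2]
def model(n,x,y,z0):
    return np.vstack([np.c_[x+r*np.cos(A),y+r*np.sin(A),np.full(48,z0+h)] for h,r in PROF[n]])
def best(c,n,near=None):
    L=trace(c,n)
    if near is not None: L=[d for d in L if np.hypot(d["rect"][0]-near[0],d["rect"][1]-near[1])<25]
    return L[0] if L else None
def sil(cams,n,z0,guess):
    "fit xy by overlap of silhouette bounding boxes; per camera and joint"
    out=[];obs=[]
    for c in cams:
        g=proj(c,model(n,*guess,z0)); b=best(c,n,(g.min(0)+g.max(0))/2)
        if b is None: out.append(None);continue
        v,u=np.nonzero(b["region"]); o=np.array([u.min(),v.min(),u.max()+1,v.max()+1])-.5; obs.append((c,o))
    def res(p,O): return np.concatenate([np.r_[(q:=proj(c,model(n,*p,z0))).min(0),q.max(0)]-o for c,o in O])
    f=[least_squares(res,guess,args=([o],),loss="soft_l1") for o in obs]; j=least_squares(res,guess,args=(obs,),loss="soft_l1")
    return [k.x.round(1).tolist() for k in f], j.x.round(1), res(j.x,obs).round(1).tolist()
E
python3 - <<'E'
from h import *
t=imaging.camera("top");s=imaging.camera("scene")
for n,uv,z0,zz in(("can_center",(286,227),9,55),("bottle_center",(359,223),9,55),("jar_center",(324,262),9,55),("tin_center",(322,227),6,20),("pad",(493,227),0,4)):
    g=toplane(t,np.array([uv],float),zz)[0]; print(n,g.round(1),*sil([t,s],n,z0,g))
for n in("coaster_blue","coaster_red","coaster_green"):
    for c in(t,s):
        for b in trace(c,n)[:2]:
            ct=max(cv2.findContours(b["region"].astype(np.uint8),0,1)[0],key=len)[:,0].astype(float)
            p=toplane(c,ct,9).astype(np.float32); print(n,round(b["p"],2),b["rect"],cv2.minEnclosingCircle(p))
b=trace(t,"tray")[0]; v,u=np.nonzero(b["region"]); print("tray",cv2.minAreaRect(toplane(t,np.c_[u,v].astype(float),8).astype(np.float32)))
print("caddy corners at pix", toplane(t,np.array([[257,299],[393,292]],float),12), toplane(t,np.array([[254,186],[387,180]],float),40))
E
```

```text
can_center [575.5  44.1] [[577.7, 45.6], [581.4, 46.5]] [578.8  45.7] [-0.1, -1.3, -0.0, 0.0, 0.2, -1.4, 0.1, -0.7]
bottle_center [579.8 -69.1] [[581.0, -69.7], [584.1, -68.6]] [581.7 -69.7] [-0.2, -1.0, 0.1, 0.1, -0.2, -1.7, 0.5, -0.3]
jar_center [520.2 -13.9] [[519.9, -14.9], [524.2, -13.8]] [520.6 -14.9] [-0.5, -0.8, 0.6, -0.1, 0.0, -1.9, 0.5, -0.6]
tin_center [580.3 -11.4] [[580.1, -12.3], [583.9, -10.2]] [580.9 -11.8] [-0.4, -0.9, -0.2, -0.0, -0.5, -1.6, 0.2, -1.0]
pad [ 578.  -293.1] [[579.3, -293.7], [584.5, -290.8]] [ 580.2 -293.7] [-0.4, -0.6, 0.2, -0.5, 0.1, -1.2, 0.2, -1.8]
coaster_blue 0.85 [360.1, 229.6, 38.1, 35.6] ((579.3422241210938, -69.57209014892578), 31.317035675048828)
coaster_blue 0.82 [281.5, 272.9, 35.3, 19.1] ((587.94091796875, -65.81314086914062), 31.72388458251953)
coaster_red 0.71 [287.4, 234.4, 37.3, 34.8] ((576.8468017578125, 45.77968215942383), 31.06753158569336)
coaster_red 0.82 [341.4, 289.5, 41.1, 20.7] ((582.8273315429688, 48.69586944580078), 30.48038673400879)
coaster_green 0.59 [324.0, 269.7, 38.6, 27.4] ((516.73828125, -10.118471145629883), 29.538522720336914)
coaster_green 0.54 [323.5, 260.8, 30.7, 28.6] ((526.2595825195312, -14.419488906860352), 27.123451232910156)
tray ((532.6670532226562, 277.6619873046875), (115.11003112792969, 271.5104064941406), 83.5035400390625)
caddy corners at pix [[ 465.89952887   95.25292059]
 [ 473.77529133 -123.82011471]] [[ 645.47748167   96.37006409]
 [ 651.24785681 -116.63098973]]
```

>>> arm_command --pt "1 572 -451 25 12.7" --pt "1 572 -451 25 12.7" --pt "1 572 -451 25 12.7" --pt "1 572 -451 25 12.7" --pt "1 572 -451 25 12.7" --pt "1 572 -451 25 12.7" --pt "1 572 -451 25 12.7" --pt "1 572 -451 25 12.7" --pt "1 572 -451 25 12.7" --pt "1 572 -451 25 12.7" --pt "1 572 -451 25 12.7" --pt "1 572 -451 25 12.7" --pt "1 572 -451 25 12.7" --pt "1 572 -451 25 12.7" --pt "1 572 -451 25 12.7" --pt "1 572 -451 25 12.7" --force 15

```text
clock: 3.95
eef_pos: [578.5, 44.7, 199.8]
eef_rot: [3.142, -0.0, 0.027]
wrist_force: [-0.1, 0.1, 0.3]
finger_gap: 94.1
finger_force: 0.0
```

>>> arm_command --pt "0.8 0 -1 45 0" --pt "0.8 0 -1 90 0" --pt "0.8 0 -1 125 0" --pt "0.8 0 -1 143 0" --pt "0.8 0 -1 143 0" --pt "0.8 0 -1 143 0" --pt "0 0 -1 143 0" --pt "0 0 -1 143 0" --pt "0 0 -1 143 0" --pt "0 0 -1 143 0" --pt "0 0 -1 143 0" --pt "0 0 -1 143 0" --pt "0 0 -1 135 0" --pt "0 0 -1 110 0" --pt "0 0 -1 80 0" --pt "0 0 -1 50 0" --pt "0 0 -1 30 0" --pt "0 0 -1 30 0"

```text
clock: 6.2
eef_pos: [579.2, 46.5, 170.9]
eef_rot: [-3.142, -0.003, 0.028]
wrist_force: [0.4, 1.2, -2.2]
finger_gap: 42.9
finger_force: 15.0
```

>>> arm_command --pt "0 10 -50 0 0" --pt "0 20 -100 0 0" --pt "0 30 -150 0 0" --pt "0 38 -195 0 0" --pt "0 44 -220 0 0" --pt "0 44 -220 20 0" --pt "0 44 -220 60 0" --pt "0 44 -220 95 0" --pt "0 44 -220 112 0" --pt "0 44 -220 118 0" --pt "0 44 -220 118 0" --pt "0 44 -220 118 0" --pt "0.85 44 -220 118 0" --pt "0.85 44 -220 118 0" --pt "0.85 44 -220 118 0" --pt "0.85 44 -220 95 0" --pt "0.85 44 -220 50 0" --pt "0.85 44 -220 10 0" --pt "0.85 44 -220 -20 0" --pt "0.85 44 -220 -20 0"

```text
clock: 8.7
eef_pos: [617.2, 267.9, 192.0]
eef_rot: [-3.14, -0.004, 0.028]
wrist_force: [-1.3, 0.3, -0.3]
finger_gap: 80.1
finger_force: 0.0
```

```bash
python3 - <<'E'
from h import *
t=imaging.camera("top");s=imaging.camera("scene");cv2.imwrite("pics/a.png",t["img"][:,:,::-1])
print(monitor.read_state()["eef_pos"])
print(sil([t,s],"can_center",4,(617,268)))
for n,g in(("jar_center",(521,-14)),("bottle_center",(582,-70))): print(n,sil([t,s],n,9,g))
E
```

```text
[616.2099079  267.56680592 188.49053954]
([[614.4, 267.0], [616.5, 267.7]], array([614.9, 267.4]), [-1.0, -0.8, 0.7, 0.2, -0.5, -2.0, 0.5, 0.1])
jar_center ([[520.7, -14.9], [525.2, -13.3]], array([521.2, -14.8]), [-0.6, -0.3, 0.5, -0.5, -0.1, -2.8, 0.4, -0.4])
bottle_center ([[583.8, -67.8]], array([583.8, -67.8]), [0.1, -0.8, -0.1, 0.7])
```

View pics/a.png

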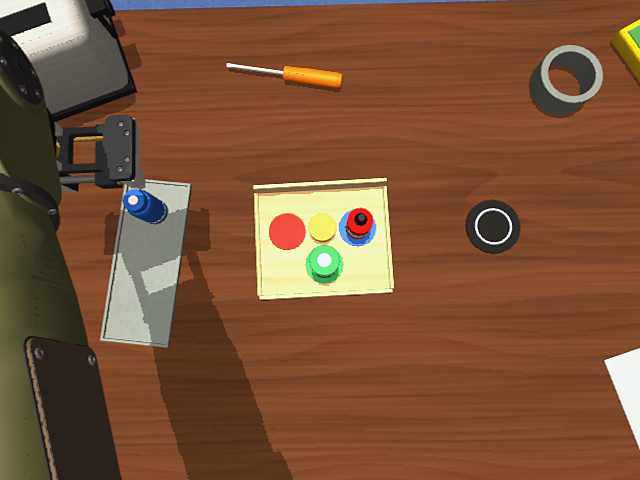

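The top view shows the can upright in the tray at (145,207), and the bottle and jar not disturbed.

>>> arm_command --pt "0.8 -8 56 0 0" --pt "0.8 -16 112 0 0" --pt "0.8 -24 170 0 0" --pt "0.8 -32 226 0 0" --pt "0.8 -40 285 0 0" --pt "0.8 -44 320 0 0" --pt "0.8 -44 336 0 0" --pt "0.8 -44 336 0 0" --pt "0.8 -44 336 0 0" --pt "0.8 -44 336 40 0" --pt "0.8 -44 336 85 0" --pt "0.8 -44 336 118 0" --pt "0.8 -44 336 133 0" --pt "0.8 -44 336 133 0" --pt "0.8 -44 336 133 0" --pt "0 -44 336 133 0" --pt "0 -44 336 133 0" --pt "0 -44 336 133 0" --pt "0 -44 336 133 0" --pt "0 -44 336 133 0"

```text
clock: 11.6
eef_pos: [582.0, -69.5, 56.5]
eef_rot: [3.142, -0.0, 0.028]
wrist_force: [-0.2, 0.8, 1.4]
finger_gap: 39.4
finger_force: 15.0
```

>>> arm_command --pt "0 0 0 -15 0" --pt "0 0 0 -50 0" --pt "0 0 0 -90 0" --pt "0 0 0 -113 0" --pt "0 -5 -40 -113 0" --pt "0 -11 -95 -113 0" --pt "0 -17 -150 -113 0" --pt "0 -23 -205 -113 0" --pt "0 -29 -260 -113 0" --pt "0 -35 -310 -113 0" --pt "0 -39 -340 -113 0" --pt "0 -39 -349 -105 0" --pt "0 -39 -349 -70 0" --pt "0 -39 -349 -30 0" --pt "0 -39 -349 -8 0" --pt "0 -39 -349 3 0" --pt "0 -39 -349 4.5 0" --pt "0 -39 -349 4.5 0" --pt "0 -39 -349 4.5 0" --pt "0 -39 -349 4.5 0"

```text
clock: 14.1
eef_pos: [533.3, 278.4, 52.4]
eef_rot: [-3.141, -0.001, 0.028]
wrist_force: [0.3, 0.9, -0.7]
finger_gap: 39.4
finger_force: 15.0
```

>>> arm_command --pt "0.8 0 0 0 0" --pt "0.8 0 0 0 0" --pt "0.8 0 0 0 0" --pt "0.8 0 0 -20 0" --pt "0.8 0 0 -65 0" --pt "0.8 0 0 -110 0" --pt "0.8 0 0 -138 0" --pt "0.8 -4 40 -138 0" --pt "0.8 -8 95 -138 0" --pt "0.8 -12 150 -138 0" --pt "0.8 -16 205 -138 0" --pt "0.8 -20 255 -138 0" --pt "0.8 -20 285 -138 0" --pt "0.8 -20 292 -138 0" --pt "0.8 -20 292 -138 0" --pt "0.8 -20 292 -138 0"

```text
clock: 16.1
eef_pos: [521.4, -13.1, 190.2]
eef_rot: [-3.141, -0.0, 0.029]
wrist_force: [0.9, -0.8, 0.8]
finger_gap: 75.1
finger_force: 0.0
```

```bash
python3 - <<'E'
from h import *
t=imaging.camera("top");s=imaging.camera("scene");cv2.imwrite("pics/b.png",s["img"][:,:,::-1])
print(monitor.read_state()["eef_pos"])
print(sil([t,s],"can_center",4,(617,268)));print(sil([t,s],"bottle_center",4,(533,278)))
E
```

```text
[521.36108567 -13.24744207 190.00535769]
([[614.4, 267.0], [616.2, 269.1]], array([615.1, 268.4]), [-1.7, -0.9, 0.1, 0.1, -0.9, -0.7, 0.2, -0.6])
([[532.0, 279.1], [532.4, 280.0]], array([532.2, 279.2]), [-0.4, 0.7, 0.3, -1.1, -4.1, -1.6, 1.7, 0.7])
```

View pics/b.png

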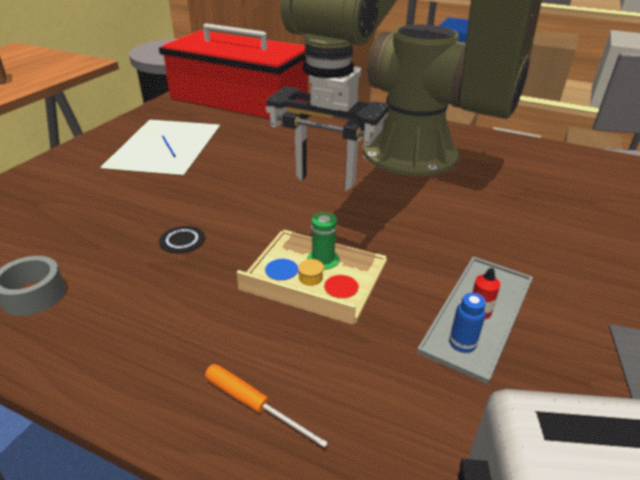

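The can (468,322) and bottle (487,292) stand upright in the tray. The jar and tin are still in the caddy.

>>> arm_command --pt "0.8 0 1 40 0" --pt "0.8 0 1 85 0" --pt "0.8 0 1 118 0" --pt "0.8 0 1 133 0" --pt "0.8 0 1 133 0" --pt "0.8 0 1 133 0" --pt "0 0 1 133 0" --pt "0 0 1 133 0" --pt "0 0 1 133 0" --pt "0 0 1 133 0" --pt "0 0 1 133 0" --pt "0 0 1 120 0" --pt "0 0 1 80 0" --pt "0 0 1 40 0" --pt "0 0 1 20 0" --pt "0 0 1 20 0"

```text
clock: 18.4
eef_pos: [521.9, -15.2, 171.6]
eef_rot: [3.141, -0.003, 0.028]
wrist_force: [0.3, -0.7, -2.1]
finger_gap: 44.0
finger_force: 15.0
```

>>> arm_command --pt "0 -10 -40 0 0" --pt "0 -20 -90 0 0" --pt "0 -30 -140 0 0" --pt "0 -40 -190 0 0" --pt "0 -52 -240 0 0" --pt "0 -60 -285 0 0" --pt "0 -64 -304 0 0" --pt "0 -64 -304 20 0" --pt "0 -64 -304 60 0" --pt "0 -64 -304 95 0" --pt "0 -64 -304 112 0" --pt "0 -64 -304 118 0" --pt "0 -64 -304 118 0" --pt "0 -64 -304 118 0" --pt "0.8 -64 -304 118 0" --pt "0.8 -64 -304 118 0" --pt "0.8 -64 -304 118 0" --pt "0.8 -64 -304 100 0" --pt "0.8 -64 -304 60 0" --pt "0.8 -64 -304 20 0"

```text
clock: 20.9
eef_pos: [448.8, 286.9, 152.3]
eef_rot: [-3.141, -0.001, 0.028]
wrist_force: [0.3, 0.2, 0.1]
finger_gap: 75.2
finger_force: 0.0
```

```bash
python3 - <<'E'
from h import *
t=imaging.camera("top");s=imaging.camera("scene");cv2.imwrite("pics/c.png",t["img"][:,:,::-1])
print(monitor.read_state()["eef_pos"])
for n,g,z in(("can_center",(617,268),4),("bottle_center",(533,278),4),("jar_center",(449,287),4),("tin_center",(580,-12),6),("coaster_blue",(582,-70),6),("coaster_red",(579,46),6),("coaster_green",(522,-14),6),("pad",(580,-293),0)):
  try: print(n,sil([t,s],n,z,g))
  except Exception as e: print(n,e)
E
```

```text
[450.45424227 287.84219382 155.36942718]
can_center ([[614.4, 267.0], [618.3, 267.4]], array([615.7, 267.2]), [-0.8, -1.3, 0.8, -0.3, 0.2, -0.8, 0.2, -1.6])
bottle_center ([[532.7, 279.1], [534.0, 280.3]], array([533.2, 279.3]), [-0.5, -0.9, 0.2, 0.3, -4.2, -1.2, 1.7, 0.1])
jar_center ([[447.7, 243.8], [450.4, 288.0]], array([449.8, 286.2]), [-31.1, -3.5, 0.4, 1.0, -2.7, -1.4, 0.3, 0.1])
tin_center ([[581.0, -11.5]], array([581. , -11.5]), [-0.3, -1.5, 0.3, 1.1])
coaster_blue ([[581.3, -68.9], [586.8, -66.8]], array([583. , -68.6]), [-0.6, -2.2, 0.1, 0.0, -0.5, -1.3, 0.7, -1.6])
coaster_red ([[576.6, 46.4], [580.9, 48.4]], array([577.3,  46.9]), [-0.6, -0.5, 0.0, -0.4, -0.3, -0.7, 0.2, -2.2])
coaster_green ([[520.3, -14.4], [526.1, -12.0]], array([521.1, -14.2]), [-0.2, -0.4, -0.2, -0.5, -0.5, -1.6, 0.6, -2.1])
pad ([[580.2, -293.8], [583.0, -291.9]], array([ 580.9, -293.6]), [-0.4, -1.0, 0.1, 0.1, -0.1, -1.0, 0.1, -0.6])
```

View pics/c.png

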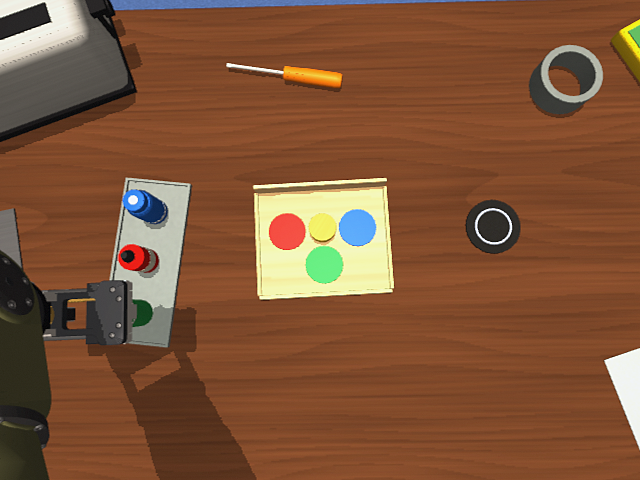

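All three stand upright in the tray, with the jar partly hidden by the gripper at (140,313). The tin is alone among the three clear coasters: red (287,231), blue (357,228), green (324,265). Now the tin.

>>> arm_command --pt "0.8 20 50 -15 0" --pt "0.8 40 100 -15 0" --pt "0.8 60 150 -15 0" --pt "0.8 80 200 -15 0" --pt "0.8 100 250 -15 0" --pt "0.8 118 290 -15 0" --pt "0.8 124 303 -15 0" --pt "0.8 124 303 -15 0" --pt "0.8 124 303 -15 0" --pt "0.8 124 303 -15 0"

```text
clock: 23.05
eef_pos: [581.1, -11.3, 165.1]
eef_rot: [-3.142, -0.0, 0.03]
wrist_force: [0.7, -0.7, 0.7]
finger_gap: 75.1
finger_force: 0.0
```

>>> arm_command --pt "0.7 0 0 45 0" --pt "0.7 0 0 85 0" --pt "0.7 0 0 115 0" --pt "0.7 0 0 129 0" --pt "0.7 0 0 134 0" --pt "0.7 0 0 134 0" --pt "0.7 0 0 134 0" --pt "0 0 0 134 0" --pt "0 0 0 134 0" --pt "0 0 0 134 0" --pt "0 0 0 134 0" --pt "0 0 0 134 0" --pt "0 0 0 134 0"

```text
clock: 24.68
eef_pos: [581.4, -12.5, 31.1]
eef_rot: [3.142, -0.0, 0.028]
wrist_force: [-1.5, 0.3, 4.5]
finger_gap: 44.3
finger_force: 15.0
```

>>> arm_command --pt "0 0 0 -15 0" --pt "0 0 0 -50 0" --pt "0 0 0 -80 0" --pt "0 -1 40 -80 0" --pt "0 -3 90 -80 0" --pt "0 -4 140 -80 0" --pt "0 -6 190 -80 0" --pt "0 -7 235 -80 0" --pt "0 -8 270 -80 0" --pt "0 -8 281 -80 0" --pt "0 -8 281 -70 0" --pt "0 -8 281 -40 0" --pt "0 -8 281 -12 0" --pt "0 -8 281 0 0" --pt "0 -8 281 2 0" --pt "0 -8 281 2 0" --pt "0 -8 281 2 0"

```text
clock: 26.8
eef_pos: [581.6, -293.7, 29.9]
eef_rot: [3.141, -0.001, 0.028]
wrist_force: [0.0, 1.0, 0.0]
finger_gap: 44.4
finger_force: 15.0
```

>>> arm_command --pt "0.8 0 0 0 0" --pt "0.8 0 0 0 0" --pt "0.8 0 0 0 0" --pt "0.8 0 0 0 0" --pt "0.8 0 0 -30 0" --pt "0.8 0 0 -80 0" --pt "0.8 0 0 -130 0" --pt "0.8 0 0 -160 0" --pt "0.8 0 0 -160 0" --pt "0.8 0 -60 -160 0" --pt "0.8 0 -110 -160 0" --pt "0.8 0 -160 -160 0" --pt "0.8 0 -200 -160 0" --pt "0.8 0 -200 -160 0" --pt "0.8 0 -200 -160 0"

```text
clock: 28.68
eef_pos: [575.4, -94.2, 188.0]
eef_rot: [-3.141, 0.001, 0.028]
wrist_force: [-0.7, -0.1, -0.7]
finger_gap: 75.3
finger_force: 0.0
```

```bash
python3 - <<'E'
from h import *
t=imaging.camera("top");s=imaging.camera("scene");cv2.imwrite("pics/d.png",t["img"][:,:,::-1])
print(monitor.read_state()["eef_pos"])
for n,g,z in(("can_center",(617,268),4),("bottle_center",(533,278),4),("jar_center",(449,287),4),("tin_center",(580,-293),4),("pad",(580,-293),0)):
  try: print(n,sil([t,s],n,z,g))
  except Exception as e: print(n,e)
E
```

```text
[575.50187873 -94.73459106 188.33481127]
can_center ([[614.4, 267.0]], array([614.4, 267. ]), [-0.7, -0.4, 0.9, 0.5])
bottle_center ([[532.8, 279.1], [532.4, 280.0]], array([532.8, 279.1]), [-0.4, 0.4, 0.3, -0.4, -4.2, -1.4, 1.7, 0.9])
jar_center ([[446.6, 287.0], [448.2, 288.3]], array([446.8, 287.4]), [-1.0, -0.4, 0.7, 0.1, -2.7, -2.1, 1.2, 0.3])
tin_center ([[583.1, -291.6]], array([ 583.1, -291.6]), [-0.3, -0.7, 0.3, 0.5])
pad ([[584.2, -291.0]], array([ 584.2, -291. ]), [-0.1, -0.9, 0.1, 0.7])
```

View pics/d.png

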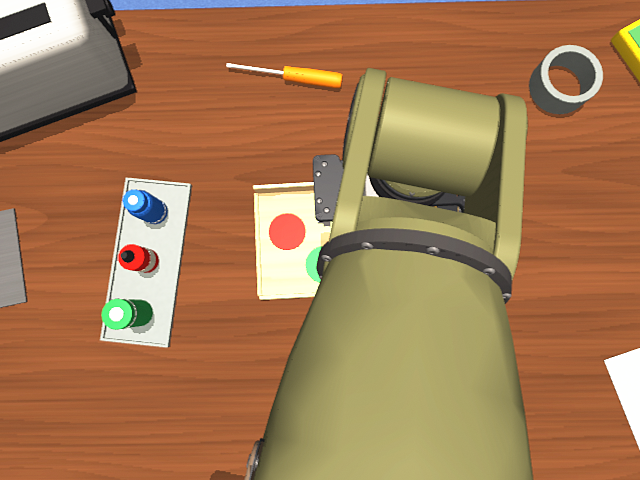

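The can, bottle and jar stand upright in the tray at (145,207), (138,258) and (128,314). The arm hides the pad here, but the scene-camera fit puts the tin within about 1 mm of the pad's middle. Next the jar goes to the green coaster.

>>> arm_command --pt "0.8 -16 -55 0 0" --pt "0.8 -32 -110 0 0" --pt "0.8 -50 -165 0 0" --pt "0.8 -67 -220 0 0" --pt "0.8 -84 -275 0 0" --pt "0.8 -100 -330 0 0" --pt "0.8 -116 -375 0 0" --pt "0.8 -116 -385 0 0" --pt "0.8 -116 -385 0 0" --pt "0.8 -116 -385 40 0" --pt "0.8 -116 -385 85 0" --pt "0.8 -116 -385 120 0" --pt "0.8 -116 -385 136 0" --pt "0.8 -116 -385 136 0" --pt "0.8 -116 -385 136 0" --pt "0 -116 -385 136 0" --pt "0 -116 -385 136 0" --pt "0 -116 -385 136 0" --pt "0 -116 -385 136 0" --pt "0 -116 -385 136 0"

```text
clock: 31.78
eef_pos: [448.9, 288.0, 53.1]
eef_rot: [-3.141, -0.0, 0.028]
wrist_force: [-0.2, -0.9, 2.3]
finger_gap: 44.6
finger_force: 15.0
```

>>> arm_command --pt "0 0 0 -15 0" --pt "0 0 0 -50 0" --pt "0 0 0 -80 0" --pt "0 8 40 -80 0" --pt "0 18 90 -80 0" --pt "0 30 140 -80 0" --pt "0 41 190 -80 0" --pt "0 52 240 -80 0" --pt "0 62 285 -80 0" --pt "0 66 302 -80 0" --pt "0 66 304 -75 0" --pt "0 66 304 -45 0" --pt "0 66 304 -20 0" --pt "0 66 304 -8 0" --pt "0 66 304 -5 0" --pt "0 66 304 -5 0" --pt "0 66 304 -5 0"

```text
clock: 33.9
eef_pos: [523.7, -14.0, 58.6]
eef_rot: [3.141, -0.001, 0.028]
wrist_force: [0.2, -0.4, -1.8]
finger_gap: 44.7
finger_force: 15.0
```

>>> arm_command --pt "0.8 0 0 0 0" --pt "0.8 0 0 0 0" --pt "0.8 0 0 0 0" --pt "0.8 0 0 0 0" --pt "0.8 0 0 -30 0" --pt "0.8 0 0 -75 0" --pt "0.8 0 0 -115 0" --pt "0.8 0 0 -132 0" --pt "0.8 0 -50 -132 0" --pt "0.8 0 -105 -132 0" --pt "0.8 0 -160 -132 0" --pt "0.8 0 -215 -132 0" --pt "0.8 0 -270 -132 0" --pt "0.8 10 -291 -132 0" --pt "0.8 18 -291 -132 0" --pt "0.8 18 -291 -132 0" --pt "0.8 18 -291 -132 0"

```text
clock: 36.02
eef_pos: [533.2, 276.2, 189.8]
eef_rot: [3.141, 0.0, 0.027]
wrist_force: [0.0, 0.1, 0.5]
finger_gap: 74.9
finger_force: 0.0
```

```bash
python3 - <<'E'
from h import *
t=imaging.camera("top");s=imaging.camera("scene");cv2.imwrite("pics/e.png",t["img"][:,:,::-1])
print(monitor.read_state()["eef_pos"])
for n,g,z in(("can_center",(617,268),4),("jar_center",(522,-14),9),("tin_center",(580,-293),4),("pad",(580,-293),0),("coaster_blue",(582,-70),6),("coaster_red",(579,46),6),("coaster_green",(522,-14),6)):
  try: print(n,sil([t,s],n,z,g))
  except Exception as e: print(n,e)
E
```

```text
[533.1782666  276.52155657 190.0400234 ]
can_center ([[614.3, 264.9], [616.8, 266.9]], array([615. , 266.6]), [-2.4, -0.9, 1.1, 0.1, -1.0, -2.2, 0.9, -0.0])
jar_center ([[521.4, -15.6], [526.2, -13.8]], array([522.2, -15.5]), [-0.2, -0.9, -0.0, -0.1, 0.3, -1.6, -0.1, -1.2])
tin_center ([[579.6, -294.7], [583.1, -291.6]], array([ 580. , -294.3]), [-0.6, -0.3, 0.1, -0.2, -0.4, -1.8, 0.2, -0.7])
pad ([[580.2, -293.8], [584.3, -289.7]], array([ 580.7, -293.2]), [-0.6, -0.8, -0.1, 0.3, -0.9, -3.1, 0.2, -0.6])
coaster_blue ([[581.2, -69.7], [586.3, -65.9]], array([581.9, -69.2]), [-0.2, -0.5, -0.5, -0.3, -1.5, -1.7, 0.7, -2.1])
coaster_red ([[577.4, 47.3], [582.4, 48.1]], array([578.7,  47.3]), [0.2, -0.3, -0.3, -1.2, -0.3, -1.2, 1.2, -1.7])
coaster_green ([[515.8, -14.3], [529.9, -8.3]], array([521.2, -13.4]), [-0.7, -9.5, -0.7, 0.4, -0.1, -5.4, -1.0, -1.9])
```

View pics/e.png

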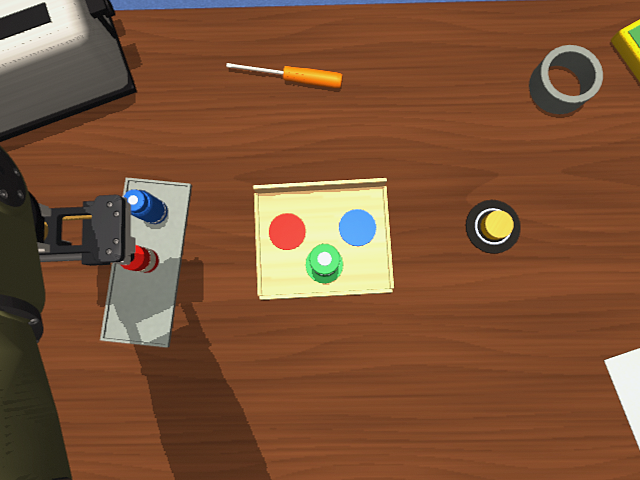

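The jar stands on the green coaster (324,264), and the tin is centred on the pad (496,225 with parallax). Now the bottle.

>>> arm_command --pt "0.8 0 -2 40 0" --pt "0.8 0 -2 85 0" --pt "0.8 0 -2 120 0" --pt "0.8 0 -2 138 0" --pt "0.8 0 -2 138 0" --pt "0.8 0 -2 138 0" --pt "0 0 -2 138 0" --pt "0 0 -2 138 0" --pt "0 0 -2 138 0" --pt "0 0 -2 138 0" --pt "0 0 -2 138 0" --pt "0 0 -2 120 0" --pt "0 0 -2 80 0" --pt "0 0 -2 50 0" --pt "0 0 -2 50 0"

```text
clock: 38.7
eef_pos: [534.1, 279.7, 143.2]
eef_rot: [-3.14, -0.005, 0.028]
wrist_force: [0.4, -0.4, -0.5]
finger_gap: 39.6
finger_force: 15.0
```

>>> arm_command --pt "0 6 40 0 0" --pt "0 14 90 0 0" --pt "0 22 140 0 0" --pt "0 30 190 0 0" --pt "0 37 225 0 0" --pt "0 38 233 0 0" --pt "0 38 233 10 0" --pt "0 38 233 40 0" --pt "0 38 233 68 0" --pt "0 38 233 80 0" --pt "0 38 233 83 0" --pt "0 38 233 83 0" --pt "0 38 233 83 0"

```text
clock: 40.33
eef_pos: [577.9, 47.7, 57.4]
eef_rot: [3.142, -0.001, 0.029]
wrist_force: [0.6, 0.0, -0.0]
finger_gap: 39.7
finger_force: 15.0
```

>>> arm_command --pt "0.8 0 0 0 0" --pt "0.8 0 0 0 0" --pt "0.8 0 0 0 0" --pt "0.8 0 0 0 0" --pt "0.8 0 0 -30 0" --pt "0.8 0 0 -75 0" --pt "0.8 0 0 -115 0" --pt "0.8 0 0 -132 0" --pt "0.8 10 -50 -132 0" --pt "0.8 20 -100 -132 0" --pt "0.8 30 -150 -132 0" --pt "0.8 40 -200 -132 0" --pt "0.8 45 -219 -132 0" --pt "0.8 45 -219 -132 0" --pt "0.8 45 -219 -132 0" --pt "0.8 45 -219 -132 0"

```text
clock: 42.32
eef_pos: [616.5, 266.5, 188.9]
eef_rot: [3.142, 0.0, 0.027]
wrist_force: [0.1, -0.1, -0.6]
finger_gap: 75.1
finger_force: 0.0
```

>>> arm_command --pt "0.8 0 0 40 0" --pt "0.8 0 0 85 0" --pt "0.8 0 0 120 0" --pt "0.8 0 0 137 0" --pt "0.8 0 0 137 0" --pt "0.8 0 0 137 0" --pt "0 0 0 137 0" --pt "0 0 0 137 0" --pt "0 0 0 137 0" --pt "0 0 0 137 0" --pt "0 0 0 137 0" --pt "0 0 0 120 0" --pt "0 0 0 80 0" --pt "0 0 0 40 0" --pt "0 0 0 15 0" --pt "0 0 0 15 0" --pt "0 0 0 15 0"

```text
clock: 44.45
eef_pos: [616.1, 267.5, 172.8]
eef_rot: [3.141, 0.002, 0.028]
wrist_force: [-0.6, 0.1, -1.8]
finger_gap: 43.1
finger_force: 15.0
```

>>> arm_command --pt "0 -5 40 0 0" --pt "0 -12 95 0 0" --pt "0 -19 150 0 0" --pt "0 -26 205 0 0" --pt "0 -33 260 0 0" --pt "0 -39 310 0 0" --pt "0 -42 332 0 0" --pt "0 -42.5 335.5 0 0" --pt "0 -42.5 335.5 10 0" --pt "0 -42.5 335.5 45 0" --pt "0 -42.5 335.5 85 0" --pt "0 -42.5 335.5 107 0" --pt "0 -42.5 335.5 115 0" --pt "0 -42.5 335.5 116.5 0" --pt "0 -42.5 335.5 116.5 0" --pt "0 -42.5 335.5 116.5 0"

```text
clock: 46.45
eef_pos: [583.7, -68.8, 58.0]
eef_rot: [3.141, -0.001, 0.028]
wrist_force: [-0.4, -0.8, -1.2]
finger_gap: 42.9
finger_force: 15.0
```

>>> arm_command --pt "0 0 0 0.7 0" --pt "0 0 0 0.7 0" --pt "0.8 0 0 0.7 0" --pt "0.8 0 0 0.7 0" --pt "0.8 0 0 0.7 0" --pt "0.8 0 0 0.7 0" --pt "0.8 0 0 -30 0" --pt "0.8 0 0 -75 0" --pt "0.8 0 0 -115 0" --pt "0.8 0 0 -140 0" --pt "0.8 0 -55 -140 0" --pt "0.8 0 -110 -140 0" --pt "0.8 0 -165 -140 0" --pt "0.8 0 -220 -140 0" --pt "0.8 0 -275 -140 0" --pt "0.8 0 -330 -140 0" --pt "0.8 0 -350 -140 0" --pt "0.8 0 -350 -140 0"

```text
clock: 48.7
eef_pos: [573.4, 281.4, 197.1]
eef_rot: [3.141, 0.0, 0.03]
wrist_force: [1.1, -0.7, 0.4]
finger_gap: 75.1
finger_force: 0.0
```

```bash
python3 - <<'E'
from h import *
t=imaging.camera("top");s=imaging.camera("scene")
cv2.imwrite("pics/f.png",np.hstack([t["img"][120:340,210:560],s["img"][150:370,130:480]])[:,:,::-1])
for n,g,z in(("can_center",(582,-70),9),("bottle_center",(578,46),9),("jar_center",(522,-14),9),("tin_center",(580,-293),4),("coaster_blue",(582,-70),6),("coaster_red",(579,46),6)):
  try: print(n,sil([t,s],n,z,g))
  except Exception as e: print(n,e)
E
```

```text
can_center ([[581.2, -69.6], [585.7, -66.7]], array([581.9, -69.1]), [-0.5, -0.8, -0.2, -0.0, 0.1, -1.5, -0.5, -1.6])
bottle_center ([[577.5, 46.5], [581.3, 47.5]], array([578.2,  46.6]), [-0.5, -0.4, 0.5, -0.5, 0.7, -2.2, -0.3, -0.3])
jar_center ([[521.4, -14.9], [526.2, -13.8]], array([522.3, -15. ]), [-0.5, -1.0, 0.6, -0.2, 0.6, -1.5, 0.1, -1.1])
tin_center ([[581.2, -294.8], [583.1, -291.6]], array([ 581.4, -293.9]), [0.1, 0.9, -1.2, -1.1, -0.7, -1.4, -0.1, -0.3])
coaster_blue ([[576.8, -69.6]], array([576.8, -69.6]), [0.1, -3.5, -0.1, 2.8])
coaster_red ([[574.1, 47.3], [587.7, 51.3]], array([576.1,  47.2]), [0.3, -1.8, -0.2, -0.6, 0.2, -7.0, 0.6, -3.6])
```

View pics/f.png

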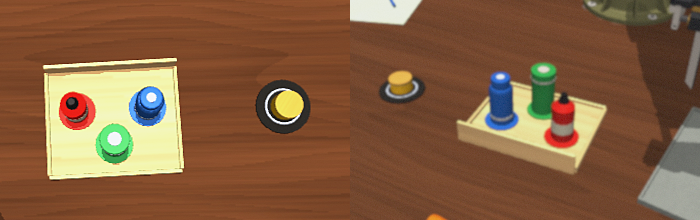

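The crops show the red bottle on red (77,110), the blue can on blue (149,104), the green jar on green (114,143) and the tin centred on the pad (284,106). All are upright, within about 1 mm of target, and the gripper is clear.

```bash
python3 -c "
from cell import job;print(job.sign_off())"
```

```text
the job is handed in; nothing more can be done
None
```

The job is done and handed in: the tin is on the middle of the pad and the can, bottle and jar stand upright on the coasters of their own colours, each about 1 mm from centre by the camera fits, at 49 s on the robot's clock.

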